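Hang the loaded parts tray on the workshop rack

TASK

Take the blue parts tray by its yellow bar, hook it over the rack's steel bar and, with its weight on the bar, slide it along under the red keeper until the hook is right up against the collar. Its load pulls the hooks' lips against the bar and its underside back onto the black rest bar: let it settle there before you let go, gently, so that it neither drops nor swings; never press or knock it hard against the rack (25 N is the limit). Keep the contents in the tray and leave everything else where it is.

Things in the scene. Friction and masses are not known exactly. Their poses are not given: they have to be found in the camera images.
- grip (a point): Centre of the yellow grip bar across the blue parts tray: 12 mm thick (x), 22 mm tall, 142 mm free length (y), centre 125 mm above the tray's underside; tray's axes (x towards the hooks, y along the bar, z up). The tray's flat back face is 43 mm in +x of this point.
- tray: Blue steel tray 94 x 150 x 45 mm, sides 3 mm, two compartments left and right of a low wall; with contents 0.35 to 0.65 kg, heavier on the bearing's side. Origin: centre of its underside; x towards the hooks, z up. Each compartment holds one loose part. Its back face is the plane x = 47 mm.
- hook_mouth (a point): On the tray, midway between its two steel hooks (straps 24 mm wide, at y = +-50 mm): centre of a 10 mm bar on which they rest, mid-mouth. Mouth 22 mm wide in x, open below: ceiling 5 mm above this point, front wall flush with the back face 11 mm in -x, lip 11 mm in +x, straight to 13 mm below this point, then flared outward to 22 mm below. Hook top 9 mm above.
- hook_side (a point): Outer side face (facing the tray's +y) of the tray's +y hook, 62 mm in +y of hook_mouth at the same height; 58 mm in +x, 62 mm in +y, 85 mm up from the tray's origin. This face meets the red keeper collar. Tray's axes.
- rack: Fixed rack; green base plate 150 x 360 x 12 mm, origin under its centre on the bench; y along its bars, x away from the side where the tray hangs (tray and rack axes agree when hung), z up. Two posts at x = 40, y = +-160 mm, tops 218 mm up. The bars sit on a carriage clamped to the posts at a height that varies and is not measured.
- bar (a point): Hanging bar: steel, 10 mm diameter, along y straight above the rack's origin, free from y = -150 to +95 mm. This point (y = 0) is good in x and y only: it is fixed to the rack at 172 mm, but the bar's real axis is anywhere from 152 to 192 mm above the bench; feel for it. The bars are rigid and hardly give.
- rest (a point): Front of the black rest bar (16 mm diameter, along y) on which the tray's back face leans: 14 mm in -x of the hanging bar's axis, always 70 mm below it, height as uncertain. A level tray has 3 mm play in x between this and its lips on the bar. Hung free, the load draws the lips forward (-x) onto the bar and tips the tray about 2.5 degrees, underside towards the rack, back face on this bar.
- stop (a point): Face (towards -y) of the red keeper collar, 24 mm diameter, on the hanging bar near its +y end (rack's axes); good in x and y, its height uncertain as the bar's. A red tab reaches 16 mm from the face towards -y above the bar, underside 13 mm above the bar's axis: hooks cannot be lowered there but slide in beneath it.
- bearing: Steel bearing in one compartment of the tray, 40 mm across and 20 mm tall, the heavy one; origin at its underside.
- brass_block: Brass block in the other compartment, 36 x 30 x 20 mm; origin at its underside.
- wrench: A steel open-ended wrench, 160 mm, lying on the bench near the arm; to be left alone.
- screwdriver: A screwdriver lying on the bench near the arm; to be left alone.
- oil_bottle: A yellow oil bottle, 130 mm tall, at the far side; to be left alone.
- mug: A white mug at the far side; to be left alone.
- pulley: An aluminium pulley ring, 64 mm across and 22 mm tall, on the bench near the arm; to be left alone.
- screw_jar: An amber screw jar with steel cap, 44 mm across and 40 mm tall, standing on the rack's base plate under the bars (top about 52 mm above the bench); to be left alone.
- hammer: A hammer lying at the left of the bench; to be left alone.
Mind the look-alikes: they are no part of the job. Leave any green, pink or turquoise look-alike of the bearing alone.

How it is judged:
By the outcome, as a careful person would: the job done as asked, in the order asked, and still so for the second after the job is handed in, with the robot touching nothing.
It also fails if it takes over 72 s, if anything falls off the work surface, if the arm or the gripper's body presses on something with over 40 N, if the wrist force passes 120 N, or if a joint passes its speed limit or range.

ROBOT

A 7-joint arm with a two-finger parallel gripper is mounted at the origin on the work surface. World frame = base frame: x ahead of the robot, y to its left, z up, the work surface at z = 0. Lengths are in m, angles in rad, forces in N, time in s.
With the tool pointing down it reaches from about 0.35 to 0.9 m from the base axis. Payload 8.1 kg.
Tool frame: the origin (TCP) lies at the very end of the fingers, on their centre line; the grasp point (between the pads) lies 19 mm behind it; z points along the fingers, y is the line along which they close (so a half turn about z gives the same grasp; the last joint's range is limited). The gripper opens to 92 mm and grips with 3 to 60 N. Pads are 19 mm wide; open, the fingers measure 130 mm over their backs; the gripper's body (75 mm by 190 mm) begins 47 mm behind the grasp point.
Start: joints at [-1.24, 0.434, 0.025, 1.573, -0.012, 1.134, -0.075], TCP at [0.263, 0.567, 0.227] pointing down, gripper open.
Joint ranges: [-2.62, 2.62], [-0.44, 2.09], [-1.27, 1.32], [0.08, 2.57], [-1.32, 4.46], [0.12, 2], [-2.74, 2.74]. Speed limits (rad/s): [2.22, 2.22, 3.01, 3.01, 3.14, 3.14, 3.14].

INTERFACE

Orientations are given as a rotation vector (axis times angle).
In Python, from cell import arm gives the robot as it stands.
- The arm moves only by the tool jog_arm, never from a script. Its argument "rows" is a list of rows, each a list of 3 entries, a list of its own where there are three numbers: the shift along the world's x, y, z in cm, then the turn, a rotation vector about the world's x, y, z in degrees, then the opening, from 0 (shut) to 1 (fully open). A call has 1 to 8 rows; each row is the pose to reach, as a shift and turn from the pose commanded when the call began; what a row does not reach only later rows make up. A row lasts 1/8 s, in which the tool goes at most 62.5 mm and 10.7 degrees, less where a joint would pass 70% of its speed; a pose out of reach is approached as far as the arm can. A call with a gripper value outside its range is refused whole. The fingers move at their own pace and stop on an object; "newtons" is the grip in N (left out, the last holds). Time passes only in rows, so rows that repeat a pose let the fingers close. It gives the time, the measured TCP pose, the force, the opening and the grip force at its end, in the units of the state.
- arm.observe(): the state, without advancing time (a new reading comes with each control period).
- arm.get_image(name): name is "scene" or "top"; returns a dict with "img" (384x512x3 uint8, red, green, blue), "depth" (384x512 float32, m along the optical axis (not along the pixel's ray), 0 where there is no reading), "fx", "fy", "cx", "cy" (pixels), "dist_coeffs" ([k1, k2, p1, p2, k3] as OpenCV has them; the pictures are not rectified), "rvec" (rotation vector, rad) and "tvec" (3), from world to camera coordinates, as OpenCV has them. Camera axes: x right, y down, z forward; pixel columns grow to the right and rows downward; lengths in m; the calibration is good to about 2 mm. A picture is of the moment at which its call begins.
- arm.sign_off(): hands the job in; it is judged then, once.
The state is a dict: "clock": time; "joints": joint angles; "dq": joint speeds; "joint_efforts": joint torques, N m; "position": TCP position; "ee_rot": TCP orientation; "force": force on the tool from outside, world axes, zero at the start; "ft_torque": the same for the moment, N m; "width": opening from 0.0 (shut) to 1.0 (fully open); "gripper_force": force on a finger pad.
Only numpy, scipy, OpenCV 4.12 (cv2) and the standard library are available. Lean on these libraries where they do the work, as an engineer would, in place of code of your own. Each camera call takes 0.05 s, during which the arm holds its last target. There are 200 camera calls.

## Working session

There is one attempt and no reset: what is moved stays moved. The work goes in short steps, Python scripts to look and compute and a tool call to move; the robot and the scene stay as the last step left them, time stands still between calls to the robot, and variables do not carry over. Pictures are saved under pics/ and viewed, at most 10 in all, crops included, and the job is handed in when it is done.

Besides the shell and the picture viewer there is one more tool, called after "Request:" as a command line: name --argument value ..., lists and objects as JSON in quotes. jog_arm: Moves the arm, as the interface text tells. Its arguments: {"type":"object","properties":{"rows":{"type":"array","items":{"type":"array"}},"newtons":{"type":"number"}},"required":["rows"]}

```bash
ls; mkdir -p pics; cat > h.py <<'E'
import numpy as np, cv2
from cell import arm
def grab(n):
    d=arm.get_image(n); d['K']=np.array([[d['fx'],0,d['cx']],[0,d['fy'],d['cy']],[0,0,1.]])
    d['R']=cv2.Rodrigues(np.array(d['rvec'],float))[0]; d['t']=np.array(d['tvec'],float).ravel(); d['dc']=np.array(d['dist_coeffs'],float); return d
def pts(d,uv):
    """world points from depth at pixels (N,2)"""
    uv=np.atleast_2d(uv).astype(int); z=d['depth'][uv[:,1],uv[:,0]]
    n=cv2.undistortPoints(uv[:,None].astype(float),d['K'],d['dc'])[:,0]
    c=np.c_[n,np.ones(len(n))]*z[:,None]
    return (c-d['t'])@d['R']
def plane(d,uv,h):
    uv=np.atleast_2d(uv).astype(float); n=cv2.undistortPoints(uv[:,None],d['K'],d['dc'])[:,0]
    r=np.c_[n,np.ones(len(n))]@d['R']; o=-d['R'].T@d['t']
    return o+r*((h-o[2])/r[:,2])[:,None]
def save(d,n,crop=None,s=1):
    im=d['img'][...,::-1]
    if crop: im=im[crop[1]:crop[3],crop[0]:crop[2]]
    cv2.imwrite('pics/'+n,cv2.resize(im,None,fx=s,fy=s,interpolation=cv2.INTER_CUBIC))
E
python3 - <<'E'
from h import *
a=grab('scene');b=grab('top')
im=np.vstack([a['img'],b['img']])[...,::-1]
cv2.imwrite('pics/a.png',cv2.resize(a['img'][...,::-1],(800,600)));cv2.imwrite('pics/b.png',cv2.resize(b['img'][...,::-1],(800,600)))
np.savez('f.npz',a=a,b=b)
print(-a['R'].T@a['t'],-b['R'].T@b['t'],arm.observe())
E
```

```text
pics
[1.29707727 0.88533518 1.22128164] [0.4694439  0.10139012 0.98941009] {'clock': 0.1, 'joints': array([-1.23961273,  0.43515014,  0.02496886,  1.57400741, -0.01156479,
        1.13401186, -0.0750737 ]), 'dq': array([ 0.00066006, -0.00037988, -0.00074966, -0.00181417, -0.00088783,
       -0.0004934 , -0.00203519]), 'joint_efforts': array([ 2.61085850e-03, -6.69124317e+01,  9.87619869e-01, -3.15146863e+01,
       -6.05866243e-02,  3.73308000e-02,  5.51205767e-05]), 'position': array([0.26255342, 0.56666587, 0.22602488]), 'ee_rot': array([-6.76060120e-01, -3.06783280e+00,  2.23781447e-03]), 'force': array([-0.30704033, -0.12013957,  0.69044722]), 'ft_torque': array([ 0.04389245, -0.01696944, -0.00571459]), 'gripper_force': 0.0, 'width': 0.9966526734111012}
```

View pics/a.png

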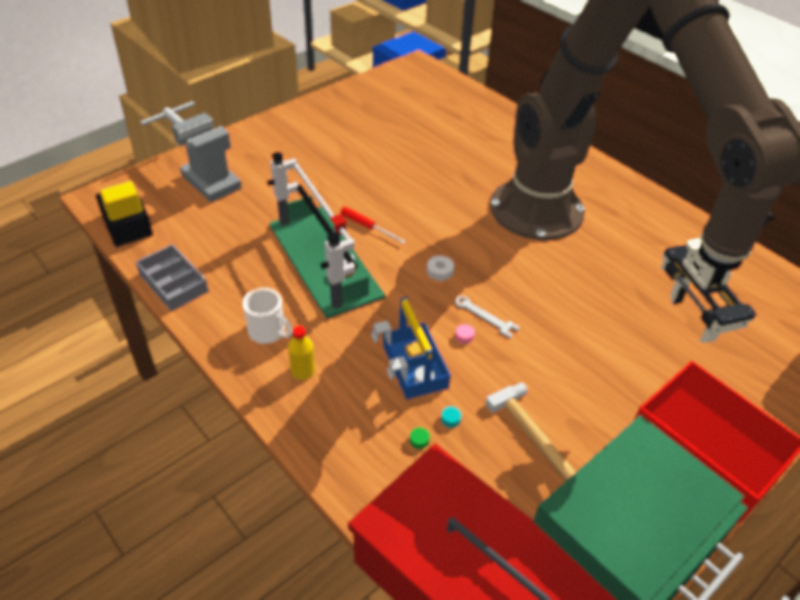

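View pics/b.png

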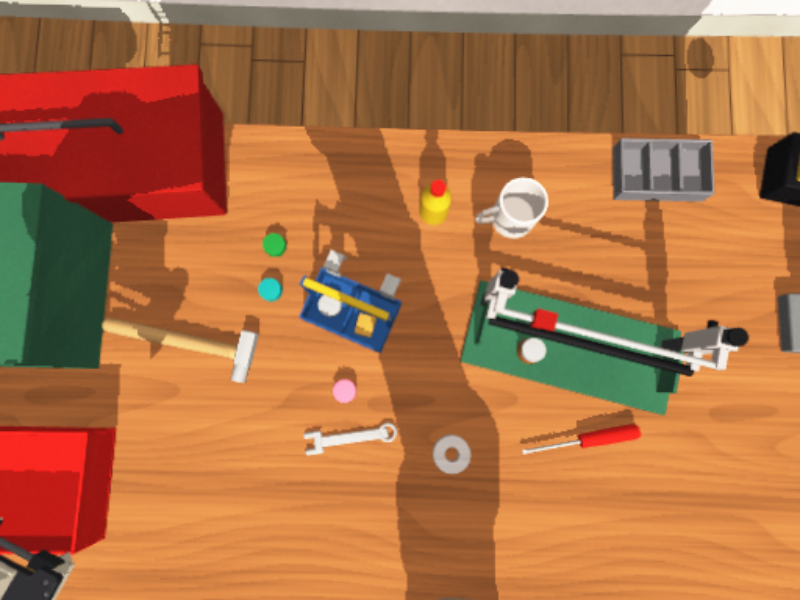

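The scene view (800x600) shows the tray at (415,350) and the rack at (320,235). In the top view the tray's yellow bar runs (305,283)-(388,316), with its hooks on the far side at (335,262) and (390,285). The rack's base is around (580,345), the collar at (545,320) and the jar at (533,350).

Possible confusions:
- **Yellow bar:** the yellow bottle (435,200) and the brass block (365,323).
- **Blue tray:** the grey organiser (663,168) and the blue bin in the background of the scene view (410,48).
- **Red keeper:** the red bottle cap (437,187) and the screwdriver (610,436).

My choice is the yellow bar on the blue tray with hooks.

```bash
cat > m.py <<'E'
from h import *
f=np.load('f.npz',allow_pickle=True); a=f['a'].item(); b=f['b'].item()
def mask(d,lo,hi,box):
    h=cv2.cvtColor(d['img'],cv2.COLOR_RGB2HSV); m=cv2.inRange(h,lo,hi); o=np.zeros_like(m)
    x0,y0,x1,y1=box; o[y0:y1,x0:x1]=m[y0:y1,x0:x1]; return o
def P(d,m):
    v,u=np.nonzero(m); p=pts(d,np.c_[u,v]); return p
def ln(q):
    c=q.mean(0); w=np.linalg.svd(q-c,full_matrices=0)[2][0]; return c,w
# yellow bar, top
box=[int(x*.64) for x in (295,265,400,330)]
m=mask(b,(22,150,120),(34,255,255),box); p=P(b,m); s=p[:,2]>.1
q=p[s]; r=cv2.minAreaRect((q[:,:2]*1000).astype(np.float32)); print('yellow top',s.sum(),q.mean(0),np.percentile(q[:,2],[5,50,95]),r)
c,w=ln(q[:,:2]);print('yaw of y axis',np.degrees(np.arctan2(-w[0]*np.sign(w[1]),abs(w[1]))))
boxs=[int(x*.64) for x in (395,290,440,365)]
m=mask(a,(22,150,100),(34,255,255),boxs); p=P(a,m); q=p[p[:,2]>.1]; r=cv2.minAreaRect((q[:,:2]*1000).astype(np.float32)); print('yellow scene',len(q),q.mean(0),np.percentile(q[:,2],[5,95]),r)
# tray blue
m=mask(b,(105,120,40),(125,255,255),[int(x*.64) for x in (290,250,410,360)]); p=P(b,m); r=cv2.minAreaRect((p[:,:2]*1000).astype(np.float32)); print('blue',len(p),r,np.percentile(p[:,2],[2,98]))
# base plate
m=mask(b,(60,80,30),(90,255,255),[int(x*.64) for x in (450,265,700,420)]); p=P(b,m); s=abs(p[:,2]-.012)<.006; q=p[s]; r=cv2.minAreaRect((q[:,:2]*1000).astype(np.float32)); print('base',s.sum(),r,np.median(q[:,2]))
# red collar both views
for d,bx in((b,(525,300,565,340)),(a,(328,205,350,235))):
    h=mask(d,(0,150,90),(6,255,255),[int(x*.64) for x in bx])|mask(d,(174,150,90),(180,255,255),[int(x*.64) for x in bx]); p=P(d,h); print('red',len(p),np.median(p,0),p.min(0),p.max(0), np.argwhere(h)[:,::-1].mean(0))
# bar: points between posts, by depth
v,u=np.mgrid[170:240,300:480]; p=pts(b,np.c_[u.ravel(),v.ravel()]); np.save('rk.npy',p)
s=(p[:,2]>.13)&(p[:,2]<.21); print('bar pts',s.sum()); 
col=b['img'][v.ravel(),u.ravel()].astype(int)
for i in range(310,465,10):
    k=s&(u.ravel()==i)&(col.min(1)>120); print(i,k.sum(),p[k].mean(0).round(4) if k.any() else '', p[k][:,2].max().round(4) if k.any() else '')
E
python3 m.py; python3 - <<'E'
from h import *
b=np.load('f.npz',allow_pickle=True)['b'].item(); save(b,'c.png',(180,150,480,270),2.66)
E
```

```text
yellow top 273 [0.60333477 0.18765884 0.13882767] [0.13315742 0.13578833 0.1381954 ] ((570.9840087890625, 155.837158203125), (221.3105010986328, 64.19664001464844), 44.37686538696289)
yaw of y axis -23.162725630765774
yellow scene 170 [0.609397   0.18995262 0.13154995] [0.12078842 0.13775369] ((606.5234985351562, 187.39419555664062), (145.43299865722656, 14.662199020385742), 69.74443054199219)
blue 1205 ((582.203125, 161.22802734375), (226.0846710205078, 118.60265350341797), 55.63477325439453) [-0.00048945  0.06786334]
base 4731 ((549.3839111328125, -196.15284729003906), (357.52838134765625, 148.3145751953125), 76.74525451660156) 0.011899791923878784
red 176 [ 0.56974122 -0.10300975  0.19815872] [ 0.55610506 -0.15868584  0.01218354] [ 0.61221103 -0.08925412  0.20298454] [348.10227273 204.65909091]
red 99 [ 0.56694258 -0.10955892  0.19033472] [ 0.40156774 -0.30334563 -0.00740964] [ 0.59021976 -0.0839108   0.20078596] [218.06060606 139.45454545]
bar pts 1453
310 0  
320 21 [ 0.605  -0.042   0.1919] 0.2042
330 5 [ 0.5857 -0.0655  0.1867] 0.1939
340 4 [ 0.5742 -0.0887  0.1836] 0.185
350 0  
360 5 [ 0.5628 -0.1337  0.1833] 0.1858
370 4 [ 0.5575 -0.1554  0.1851] 0.1871
380 5 [ 0.5525 -0.1781  0.1839] 0.1869
390 4 [ 0.5476 -0.2005  0.1831] 0.1849
400 5 [ 0.5424 -0.2219  0.1847] 0.1857
410 4 [ 0.5374 -0.244   0.1843] 0.1846
420 5 [ 0.5324 -0.2662  0.1836] 0.1866
430 4 [ 0.5273 -0.2872  0.1853] 0.1876
440 5 [ 0.5224 -0.3093  0.1842] 0.1872
450 7 [ 0.526  -0.3407  0.1666] 0.1863
460 26 [ 0.5352 -0.3496  0.1914] 0.197
```

View pics/c.png

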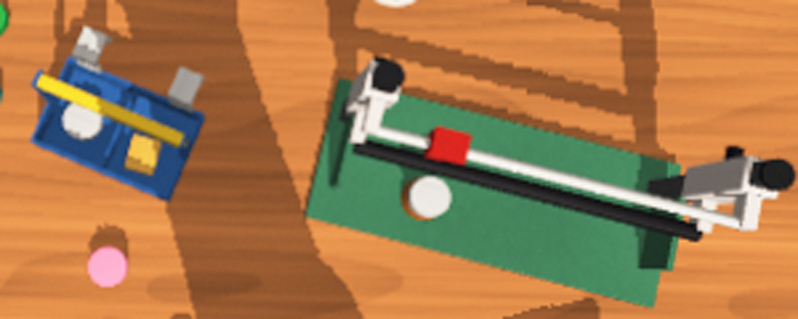

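The crop confirms the yellow bar on the blue tray, with the bearing at (82,118) and brass at (142,153) inside it. The rack bar, the collar (450,146) and the jar (430,197) are also clear. I'll refine these without outliers.

```bash
cat > m2.py <<'E'
import io,contextlib
with contextlib.redirect_stdout(io.StringIO()): from m import *
def rect(q):
    (cx,cy),(w,h),an=cv2.minAreaRect((q[:,:2]*1000).astype(np.float32)); 
    return np.round([cx,cy,w,h,an],1)
for n,d,bx in(('top',b,box),('scene',a,boxs)):
    p=P(d,mask(d,(22,150,100),(34,255,255),bx)); q=p[(p[:,2]>.11)&(p[:,2]<.142)]
    c,w=ln(q[:,:2]); w=w*np.sign(w[1]); t=(q[:,:2]-c)@w; e=abs((q[:,:2]-c)@[w[1],-w[0]])<.012; q=q[e]; c,w=ln(q[:,:2]);w=w*np.sign(w[1]);t=(q[:,:2]-c)@w
    print(n,len(q),'mid',c+w*(np.percentile(t,1)+np.percentile(t,99))/2,'len',np.ptp(t),'yaw',-np.degrees(np.arctan2(w[0],w[1])),np.percentile(q[:,2],[5,50,95]),rect(q))
th=np.radians(-13.1); X=np.array([np.cos(th),np.sin(th)]);Y=np.array([-np.sin(th),np.cos(th)]); O=np.array([.5492,-.1962])
for d,bx in((b,(525,300,565,340)),(a,(328,205,350,235))):
    bx=[int(x*.64) for x in bx]; h=mask(d,(0,150,60),(8,255,255),bx)|mask(d,(172,150,60),(180,255,255),bx); p=P(d,h); p=p[(p[:,2]>.15)&(p[:,2]<.215)]
    y=(p[:,:2]-O)@Y; x=(p[:,:2]-O)@X; print('red rack x,y',len(p),np.percentile(x,[3,50,97]),np.percentile(y,[3,50,97]),np.percentile(p[:,2],[3,50,97]))
v,u=np.nonzero(np.ones((384,512))); 
for d in (b,a):
    p=pts(d,np.c_[u,v]); x=(p[:,:2]-O)@X; y=(p[:,:2]-O)@Y; c=d['img'].reshape(-1,3).astype(int)
    for n,z0,lim,k in(('bar',.15,.012,c.min(1)>90),('rest',.08,.03,c.max(1)<60)):
        s=(abs(x)<lim)&(abs(y)<.08)&(p[:,2]>z0)&(p[:,2]<.205)&k; A=np.c_[y[s],np.ones(s.sum())]
        if s.sum()>10: print(n,s.sum(),'z',np.percentile(p[s,2],[5,50,95]),'x fit',np.linalg.lstsq(A,x[s],rcond=None)[0],'z fit',np.linalg.lstsq(A,p[s,2],rcond=None)[0])
# jar
E
python3 m2.py
```

```text
top 276 mid [0.60349195 0.18735446] len 0.13967832673958314 yaw -21.77487009991623 [0.1331519  0.13575576 0.13818056] [603.6 187.3 139.7  12.   68.2]
scene 170 mid [0.60776354 0.18572247] len 0.1454941510756037 yaw -21.11401675281437 [0.12078842 0.13271973 0.13775369] [606.5 187.4 145.4  14.7  69.7]
red rack x,y 177 [-0.01257687 -0.00046328  0.01201935] [0.08013802 0.09550195 0.10756391] [0.18124562 0.19816663 0.20060562]
red rack x,y 65 [-0.00964174  0.00432738  0.01631391] [0.08031671 0.10038756 0.11352624] [0.17938735 0.19388844 0.19945305]
bar 315 z [0.18098028 0.18432376 0.18699472] x fit [-0.00133855 -0.0008377 ] z fit [0.00810158 0.1844338 ]
rest 378 z [0.11377978 0.11749949 0.12056562] x fit [-0.00019947 -0.00638797] z fit [0.00156302 0.11738926]
bar 80 z [0.17536656 0.18199635 0.18727607] x fit [0.0023715 0.0046559] z fit [0.00593739 0.18178245]
rest 72 z [0.10990835 0.11468798 0.11850249] x fit [-0.02655482 -0.00073288] z fit [0.01299552 0.11471345]
```

Request:
jog_arm --rows '[[[2,-2.3,1],[0,0,-5],0.8],[[5,-5.5,3],[0,0,-12],0.8],[[9,-9.5,5],[0,0,-20],0.8],[[13,-14,6],[0,0,-29],0.8],[[17,-18.5,6],[0,0,-38],0.8],[[21,-23,6],[0,0,-47],0.8],[[25,-27,6],[0,0,-56],0.8],[[28,-31,6],[0,0,-65],0.8]]' --newtons 45

```text
clock: 1.1
position: [0.5444, 0.2538, 0.2871]
ee_rot: [2.228, 2.214, 0.0]
force: [0.3, 0.6, 0.0]
width: 0.803
gripper_force: 0.0
```

Request:
jog_arm --rows '[[[2,-2,-2],[0,0,-7],0.6],[[4,-4,-4],[0,0,-14],0.6],[[5.5,-5.6,-6],[0,0,-19],0.6],[[6.4,-6.5,-8],[0,0,-21.6],0.6],[[6.4,-6.5,-10],[0,0,-21.6],0.6],[[6.4,-6.5,-11],[0,0,-21.6],0.6]]'

```text
clock: 1.85
position: [0.6059, 0.1923, 0.1751]
ee_rot: [-2.595, -1.769, 0.003]
force: [-0.0, 0.3, -0.3]
width: 0.598
gripper_force: 0.0
```

```bash
python3 - <<'E'
from h import *
b=grab('top');a=grab('scene'); o=arm.observe(); print(o['position'],o['ee_rot'])
im=np.vstack([b['img'][150:270,150:350],a['img'][150:270,200:400]])[...,::-1]
cv2.imwrite('pics/d.png',cv2.resize(im,None,fx=2.5,fy=2.5))
E
```

```text
[0.60584833 0.19247157 0.17551245] [-2.59484723 -1.76962075  0.00301511]
```

View pics/d.png

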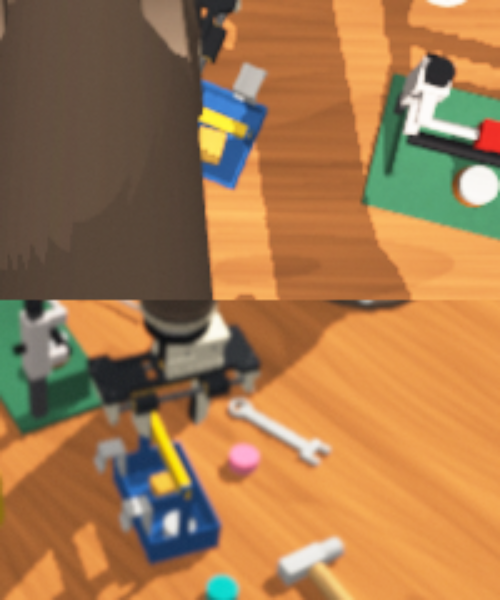

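The view shows the open fingers straddling the yellow bar (crop ~(145,415) and (200,410)), with the tray undisturbed. I'll descend and close on it.

Request:
jog_arm --rows '[[[0,0,-2],[0,0,0],0.6],[[0,0,-4],[0,0,0],0.6],[[0,0,-5.5],[0,0,0],0.6],[[0,0,-6.9],[0,0,0],0.6],[[0,0,-6.9],[0,0,0],0.6],[[0,0,-6.9],[0,0,0],0.3],[[0,0,-6.9],[0,0,0],0.18],[[0,0,-6.9],[0,0,0],0.18]]'

```text
clock: 2.95
position: [0.607, 0.1922, 0.1082]
ee_rot: [2.596, 1.769, 0.001]
force: [0.9, 0.5, 0.3]
width: 0.326
gripper_force: 0.0
```

Request:
jog_arm --rows '[[[0,0,0],[0,0,0],0.15],[[0,0,0],[0,0,0],0.13],[[0,0,0],[0,0,0],0.1],[[0,0,0],[0,0,0],0.05],[[0,0,0],[0,0,0],0.0],[[0,0,0],[0,0,0],0.0]]'

```text
clock: 3.7
position: [0.6065, 0.1922, 0.1077]
ee_rot: [-2.596, -1.769, 0.0]
force: [-2.7, 0.3, 1.2]
width: 0.127
gripper_force: 45.0
```

Request:
jog_arm --rows '[[[0,0,0.3],[0,0,0],0],[[0,0,0.8],[0,0,0],0],[[0,0,1.6],[0,0,0],0],[[0,0,3],[0,0,0],0],[[0,0,5],[0,0,0],0],[[0,0,7],[0,0,0],0],[[0,0,8],[0,0,0],0],[[0,0,8],[0,0,0],0]]'

```text
clock: 4.7
position: [0.6072, 0.1922, 0.1887]
ee_rot: [2.596, 1.769, 0.003]
force: [-0.6, 0.5, -4.1]
width: 0.126
gripper_force: 45.0
```

```bash
python3 - <<'E'
from h import *
o=arm.observe(); print({k:np.round(o[k],4) for k in o})
E
```

```text
{'clock': np.float64(4.7), 'joints': array([-0.7023,  0.5087,  0.471 ,  1.6197, -0.2546,  1.0728, -0.5351]), 'dq': array([ 0.0015,  0.0196, -0.0103,  0.0237, -0.0044, -0.0107,  0.002 ]), 'joint_efforts': array([-8.50000e-02, -7.03126e+01,  8.93510e+00, -3.17921e+01,
       -1.90000e-02,  2.70300e-01, -5.32000e-02]), 'position': array([0.6072, 0.1922, 0.1887]), 'ee_rot': array([2.596 , 1.7688, 0.0027]), 'force': array([-0.603 ,  0.4763, -4.1316]), 'ft_torque': array([-0.0753,  0.067 , -0.0084]), 'gripper_force': np.float64(44.9928), 'width': np.float64(0.1265)}
```

Request:
jog_arm --rows '[[[-0.7,-0.9,1],[0,0,1],0],[[-2.5,-3,2.5],[0,0,2],0],[[-5,-6.3,4.5],[0,0,3],0],[[-7.6,-9.8,6.5],[0,0,4],0],[[-10.2,-13.2,7.5],[0,0,5.5],0],[[-12.6,-16.5,8],[0,0,6.8],0],[[-14,-20.2,8],[0,0,7.8],0],[[-14.9,-24,8],[0,0,8.36],0]]'

```text
clock: 5.7
position: [0.456, -0.0495, 0.2678]
ee_rot: [-2.459, -1.954, -0.0]
force: [1.2, -0.0, -4.9]
width: 0.127
gripper_force: 45.0
```

Request:
jog_arm --rows '[[[-0.8,-3.7,0],[0,0,0],0],[[-1.5,-7,0],[0,0,0],0],[[-2,-9.5,0],[0,0,0],0],[[-2.3,-11,-0.5],[0,0,0],0],[[-2.4,-11.5,-1],[0,0,0],0],[[-2.4,-11.5,-1],[0,0,0],0],[[-2.4,-11.5,-1],[0,0,0],0]]'

```text
clock: 6.58
position: [0.4338, -0.1622, 0.2577]
ee_rot: [-2.459, -1.955, -0.0]
force: [-0.7, 0.1, -3.3]
width: 0.128
gripper_force: 45.0
```

```bash
cat > st.py <<'E'
from h import *
from scipy.spatial.transform import Rotation as Ro
th=np.radians(-13.1); X=np.array([np.cos(th),np.sin(th)]);Y=np.array([-np.sin(th),np.cos(th)]); O=np.array([.5492,-.1962])
def st():
    o=arm.observe(); p=o['position']; d=p[:2]-O; R=Ro.from_rotvec(o['ee_rot']).as_matrix(); xt=R[:,1]*np.sign(R[0,1])
    f=o['force']; t=o['ft_torque']
    print('t',o['clock'],'tcp',p.round(4),'rack mouth x,y mm',np.round([(d@X+.054)*1e3,(d@Y-.0055)*1e3],2),'mouthz',round(p[2]-.0227,4),'yaw',np.degrees(np.arctan2(xt[1],xt[0])).round(2),'pitchUp',np.degrees(xt[2]).round(2))
    print('F rack',np.round([f[:2]@X,f[:2]@Y,f[2]],2),'T rack',np.round([t[:2]@X,t[:2]@Y,t[2]],3),'w',round(o['width'],3),'g',o['gripper_force'].round(1))
if __name__=='__main__': st()
E
python3 - <<'E'
from st import *
st()
a=grab('scene');b=grab('top')
im=np.hstack([a['img'][110:290,150:350],b['img'][130:310,250:450]])[...,::-1]
cv2.imwrite('pics/e.png',cv2.resize(im,None,fx=2,fy=2))
E
```

```text
t 6.575 tcp [ 0.4338 -0.1622  0.2577] rack mouth x,y mm [-66.12   1.5 ] mouthz 0.235 yaw -13.03 pitchUp -0.01Traceback (most recent call last):
  File "<stdin>", line 2, in <module>
  File "st.py", line 8, in st
    print('F rack',np.round([f[:2]@X,f[:2]@Y,f[2]],2),'T rack',np.round([t[:2]@X,t[:2]@Y,t[2]],3),'w',round(o['width'],3),'g',o['gripper_force'].round(1))
                                                                                                                              ^^^^^^^^^^^^^^^^^^^^^^^^
AttributeError: 'float' object has no attribute 'round'
```

```bash
sed -i "s/o\['gripper_force'\].round(1)/round(float(o['gripper_force']),1)/" st.py
python3 - <<'E'
from st import *
st()
a=grab('scene');b=grab('top')
im=np.hstack([a['img'][90:270,150:350],b['img'][130:310,230:430]])[...,::-1]
cv2.imwrite('pics/e.png',cv2.resize(im,None,fx=2,fy=2)); st()
E
```

```text
t 6.575 tcp [ 0.4338 -0.1622  0.2577] rack mouth x,y mm [-66.12   1.5 ] mouthz 0.235 yaw -13.03 pitchUp -0.01
F rack [-0.71 -0.1  -3.27] T rack [-0.153  0.001  0.001] w 0.128 g 45.0
t 6.675 tcp [ 0.434  -0.1623  0.2578] rack mouth x,y mm [-65.92   1.45] mouthz 0.2351 yaw -13.03 pitchUp 0.01
F rack [ 0.88  0.11 -3.89] T rack [-0.132  0.035 -0.014] w 0.125 g 45.0
```

View pics/e.png

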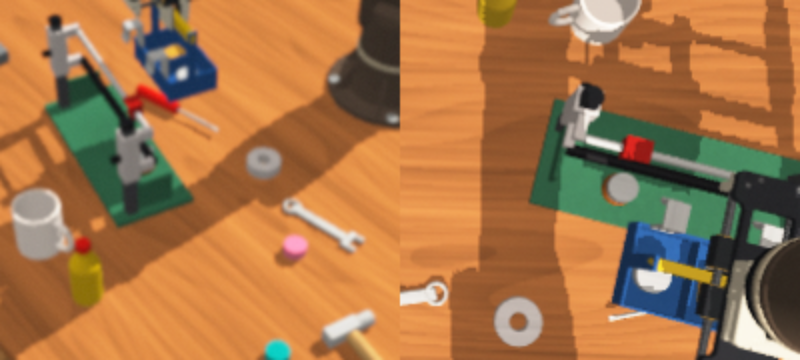

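The tray is held with both parts in it (bearing ~(652,275), brass hidden), and the hook strap at (676,215) is next to the rack. Next I'll check roll from the yellow bar's and the hook's heights.

```bash
python3 - <<'E'
from st import *
b=grab('top');a=grab('scene')
for n,d in(('top',b),('scene',a)):
    v,u=np.mgrid[0:384,0:512]; p=pts(d,np.c_[u.ravel(),v.ravel()]); x=(p[:,:2]-O)@X; y=(p[:,:2]-O)@Y; h=cv2.cvtColor(d['img'],cv2.COLOR_RGB2HSV).reshape(-1,3)
    for nm,s in(('yellow',(h[:,0]>21)&(h[:,0]<35)&(h[:,1]>150)&(h[:,2]>100)&(p[:,2]>.26)&(p[:,2]<.3)&(abs(x+.12)<.02)&(abs(y)<.08)),
                ('rim',(h[:,0]>103)&(h[:,0]<127)&(h[:,1]>110)&(p[:,2]>.188)&(p[:,2]<.205)&(x<-.06)&(abs(y)<.09)),
                ('hook',(h[:,1]<60)&(p[:,2]>.2)&(p[:,2]<.26)&(x>-.085)&(x<-.045)&(abs(y-.05)<.03))):
        if s.sum()<6: print(n,nm,s.sum()); continue
        q=np.c_[x,y,p[:,2]][s]; A=np.c_[q[:,1],np.ones(len(q))]
        print(n,nm,s.sum(),'med',np.median(q,0).round(4),'5%',np.percentile(q,5,axis=0).round(4),'95%',np.percentile(q,95,axis=0).round(4),'dz/dy deg',np.degrees(np.linalg.lstsq(A,q[:,2],rcond=None)[0][0]).round(2))
E
```

```text
top yellow 175 med [-0.1198  0.0427  0.2861] 5% [-0.125   0.0093  0.2841] 95% [-0.1147  0.0682  0.2882] dz/dy deg -0.7
top rim 187 med [-0.1275  0.0713  0.1948] 5% [-0.1694 -0.0026  0.1896] 95% [-0.0784  0.0755  0.1975] dz/dy deg -0.22
top hook 219 med [-0.0673  0.0517  0.2438] 5% [-0.0811  0.0405  0.2136] 95% [-0.0516  0.0622  0.2461] dz/dy deg -18.08
scene yellow 60 med [-0.1145  0.0355  0.2815] 5% [-0.1231  0.0125  0.2684] 95% [-0.1101  0.061   0.2871] dz/dy deg -1.87
scene rim 79 med [-0.1161  0.0725  0.1915] 5% [-0.163  -0.0687  0.1884] 95% [-0.0731  0.082   0.2004] dz/dy deg 0.17
scene hook 92 med [-0.0618  0.0558  0.2334] 5% [-0.0762  0.0403  0.2074] 95% [-0.0464  0.0665  0.2439] dz/dy deg -6.89
```

Request:
jog_arm --rows '[[[1,-0.2,0],[0,0,0],0],[[2.5,-0.6,0],[0,0,0],0],[[4,-0.95,0],[0,0,0],0],[[5.2,-1.2,0],[0,0,0],0],[[5.8,-1.35,0],[0,0,0],0],[[6,-1.4,0],[0,0,0],0],[[6,-1.4,0],[0,0,0],0],[[6,-1.4,0],[0,0,0],0]]'

```text
clock: 7.78
position: [0.4934, -0.1768, 0.2578]
ee_rot: [-2.46, -1.953, -0.0]
force: [0.3, 1.0, -4.2]
width: 0.127
gripper_force: 45.0
```

```bash
python3 - <<'E'
from st import *
st(); b=grab('top'); st()
v,u=np.mgrid[0:384,0:512]; d=b; p=pts(d,np.c_[u.ravel(),v.ravel()]); x=(p[:,:2]-O)@X; y=(p[:,:2]-O)@Y; h=cv2.cvtColor(d['img'],cv2.COLOR_RGB2HSV).reshape(-1,3)
for nm,s in(('hook',(h[:,1]<70)&(p[:,2]>.235)&(p[:,2]<.255)&(abs(x)<.03)&(abs(y-.05)<.03)),('bar',(h[:,1]<70)&(p[:,2]>.175)&(p[:,2]<.195)&(abs(x)<.012)&(y>.108)&(y<.14))):
    q=np.c_[x,y,p[:,2]][s]; print(nm,len(q),np.percentile(q,[3,50,97],axis=0).round(4) if len(q) else '')
E
```

```text
t 7.775 tcp [ 0.4934 -0.1768  0.2578] rack mouth x,y mm [-4.75  0.7 ] mouthz 0.2351 yaw -13.11 pitchUp -0.0
F rack [ 0.07  0.99 -4.24] T rack [-0.124  0.113  0.027] w 0.127 g 45.0
t 7.825 tcp [ 0.4934 -0.1768  0.2578] rack mouth x,y mm [-4.73  0.73] mouthz 0.2351 yaw -13.11 pitchUp 0.0
F rack [-0.25 -0.93 -4.43] T rack [-0.129 -0.    -0.045] w 0.127 g 45.0
hook 180 [[-0.0201  0.0384  0.2392]
 [-0.0058  0.0503  0.244 ]
 [ 0.0088  0.0616  0.2464]]
bar 61 [[-0.0049  0.1098  0.181 ]
 [-0.0007  0.1246  0.1847]
 [ 0.0042  0.1386  0.1875]]
```

Request:
jog_arm --rows '[[[0,0,-0.6],[0,0,0],0],[[0,0,-1.2],[0,0,0],0],[[0,0,-1.8],[0,0,0],0],[[0,0,-2.4],[0,0,0],0],[[0,0,-2.9],[0,0,0],0],[[0,0,-3.2],[0,0,0],0],[[0,0,-3.4],[0,0,0],0],[[0,0,-3.5],[0,0,0],0]]'

```text
clock: 8.82
position: [0.4938, -0.1769, 0.2227]
ee_rot: [2.46, 1.953, 0.0]
force: [-0.4, -0.0, -4.1]
width: 0.125
gripper_force: 45.0
```

```bash
python3 st.py
```

```text
t 8.825 tcp [ 0.4938 -0.1769  0.2227] rack mouth x,y mm [-4.35  0.72] mouthz 0.2 yaw -13.1 pitchUp 0.01
F rack [-0.33 -0.12 -4.06] T rack [-0.121  0.08  -0.034] w 0.125 g 45.0
```

Request:
jog_arm --rows '[[[0,0,-0.25],[0,0,0],0],[[0,0,-0.5],[0,0,0],0],[[0,0,-0.75],[0,0,0],0],[[0,0,-1.0],[0,0,0],0],[[0,0,-1.25],[0,0,0],0],[[0,0,-1.45],[0,0,0],0],[[0,0,-1.6],[0,0,0],0],[[0,0,-1.65],[0,0,0],0]]'

```text
clock: 9.82
position: [0.4937, -0.1768, 0.2062]
ee_rot: [-2.46, -1.954, 0.0]
force: [0.8, -0.9, -4.7]
width: 0.128
gripper_force: 45.0
```

```bash
python3 st.py
```

```text
t 9.825 tcp [ 0.4937 -0.1768  0.2062] rack mouth x,y mm [-4.42  0.77] mouthz 0.1835 yaw -13.1 pitchUp -0.0
F rack [ 0.93 -0.66 -4.66] T rack [-0.153  0.043  0.005] w 0.128 g 45.0
```

Request:
jog_arm --rows '[[[0,0,-0.05],[0,0,0],0],[[0,0,-0.1],[0,0,0],0],[[0,0,-0.15],[0,0,0],0],[[0,0,-0.15],[0,0,0],0]]'

```text
clock: 10.32
position: [0.4937, -0.1769, 0.2047]
ee_rot: [2.46, 1.954, -0.0]
force: [-0.3, -0.1, -3.9]
width: 0.13
gripper_force: 45.0
```

Request:
jog_arm --rows '[[[0,0,-0.04],[0,0,0],0],[[0,0,-0.08],[0,0,0],0],[[0,0,-0.08],[0,0,0],0]]'

```text
clock: 10.7
position: [0.4937, -0.1769, 0.2039]
ee_rot: [-2.46, -1.953, 0.0]
force: [-0.6, 0.3, -4.5]
width: 0.126
gripper_force: 45.0
```

Request:
jog_arm --rows '[[[0,0,-0.04],[0,0,0],0],[[0,0,-0.08],[0,0,0],0],[[0,0,-0.08],[0,0,0],0]]'

```text
clock: 11.08
position: [0.4937, -0.1769, 0.2031]
ee_rot: [2.46, 1.954, 0.0]
force: [-0.4, 0.5, -4.3]
width: 0.128
gripper_force: 45.0
```

```bash
python3 st.py
```

```text
t 11.075 tcp [ 0.4937 -0.1769  0.2031] rack mouth x,y mm [-4.41  0.73] mouthz 0.1804 yaw -13.1 pitchUp 0.0
F rack [-0.54  0.37 -4.31] T rack [-0.121  0.067 -0.009] w 0.128 g 45.0
```

Request:
jog_arm --rows '[[[0,0,-0.03],[0,0,0],0],[[0,0,-0.06],[0,0,0],0],[[0,0,-0.06],[0,0,0],0]]'

```text
clock: 11.45
position: [0.4936, -0.1769, 0.2028]
ee_rot: [-2.46, -1.953, -0.0]
force: [-3.8, 0.3, 2.6]
width: 0.129
gripper_force: 45.0
```

Request:
jog_arm --rows '[[[0,0,-0.03],[0,0,0],0],[[0,0,-0.06],[0,0,0],0],[[0,0,-0.06],[0,0,0],0]]'

```text
clock: 11.82
position: [0.4935, -0.1769, 0.2024]
ee_rot: [-2.46, -1.953, -0.001]
force: [-6.7, 3.0, 7.7]
width: 0.129
gripper_force: 45.0
```

```bash
python3 st.py
```

```text
t 11.825 tcp [ 0.4935 -0.1769  0.2024] rack mouth x,y mm [-4.61  0.7 ] mouthz 0.1797 yaw -13.11 pitchUp -0.0
F rack [-7.21  1.44  7.66] T rack [0.083 1.019 0.011] w 0.129 g 45.0
```

Request:
jog_arm --rows '[[[0,0,0.03],[0,0,0],0],[[0,0,0.05],[0,0,0],0],[[0,0,0.05],[0,0,0],0]]'

```text
clock: 12.2
position: [0.4936, -0.1769, 0.2026]
ee_rot: [-2.46, -1.953, -0.0]
force: [-6.2, 1.7, 6.2]
width: 0.125
gripper_force: 45.0
```

```bash
python3 st.py
```

```text
t 12.2 tcp [ 0.4936 -0.1769  0.2026] rack mouth x,y mm [-4.54  0.72] mouthz 0.1799 yaw -13.1 pitchUp -0.01
F rack [-6.42  0.3   6.17] T rack [-0.012  0.847  0.005] w 0.125 g 45.0
```

Request:
jog_arm --rows '[[[-0.04,0.01,0.02],[0,0,0],0],[[-0.08,0.02,0.03],[0,0,0],0],[[-0.08,0.02,0.03],[0,0,0],0]]'

```text
clock: 12.58
position: [0.4935, -0.1769, 0.2028]
ee_rot: [2.459, 1.953, 0.001]
force: [1.8, -0.5, -1.3]
width: 0.124
gripper_force: 45.0
```

```bash
python3 st.py
```

```text
t 12.575 tcp [ 0.4935 -0.1769  0.2028] rack mouth x,y mm [-4.59  0.73] mouthz 0.1801 yaw -13.09 pitchUp 0.07
F rack [ 1.85 -0.07 -1.25] T rack [-0.092 -0.496  0.022] w 0.124 g 45.0
```

Request:
jog_arm --rows '[[[0.02,0.1,-0.02],[0,0,0],0],[[0.06,0.28,-0.03],[0,0,0],0],[[0.12,0.52,-0.03],[0,0,0],0],[[0.18,0.76,-0.03],[0,0,0],0],[[0.24,1.0,-0.03],[0,0,0],0],[[0.28,1.2,-0.03],[0,0,0],0],[[0.3,1.3,-0.03],[0,0,0],0],[[0.3,1.3,-0.03],[0,0,0],0]]'

```text
clock: 13.58
position: [0.4961, -0.1636, 0.2025]
ee_rot: [2.46, 1.954, 0.0]
force: [-1.2, -3.2, 2.3]
width: 0.126
gripper_force: 45.0
```

```bash
python3 st.py
```

```text
t 13.575 tcp [ 0.4961 -0.1636  0.2025] rack mouth x,y mm [-5.14 14.24] mouthz 0.1798 yaw -13.09 pitchUp 0.02
F rack [-0.43 -3.36  2.29] T rack [-0.944 -0.265 -0.237] w 0.126 g 45.0
```

Request:
jog_arm --rows '[[[0.02,0.1,0.02],[0,0,0],0],[[0.06,0.28,0.02],[0,0,0],0],[[0.12,0.52,0.02],[0,0,0],0],[[0.18,0.76,0.02],[0,0,0],0],[[0.24,1.0,0.02],[0,0,0],0],[[0.28,1.2,0.02],[0,0,0],0],[[0.3,1.3,0.02],[0,0,0],0],[[0.3,1.3,0.02],[0,0,0],0]]'

```text
clock: 14.58
position: [0.499, -0.1504, 0.2026]
ee_rot: [-2.46, -1.954, -0.0]
force: [-1.4, -2.5, 0.6]
width: 0.128
gripper_force: 45.0
```

```bash
python3 - <<'E'
from st import *
st(); a=grab('scene'); im=a['img'][60:210,150:310][...,::-1]
cv2.imwrite('pics/f.png',cv2.resize(im,None,fx=4,fy=4,interpolation=cv2.INTER_CUBIC)); st()
E
```

```text
t 14.575 tcp [ 0.499  -0.1504  0.2026] rack mouth x,y mm [-5.31 27.72] mouthz 0.1799 yaw -13.08 pitchUp -0.0
F rack [-0.81 -2.76  0.55] T rack [-0.694 -0.256 -0.225] w 0.128 g 45.0
t 14.625 tcp [ 0.499  -0.1504  0.2026] rack mouth x,y mm [-5.3  27.72] mouthz 0.1799 yaw -13.08 pitchUp -0.0
F rack [-0.9  -2.77  1.1 ] T rack [-0.677 -0.319 -0.156] w 0.129 g 45.0
```

View pics/f.png

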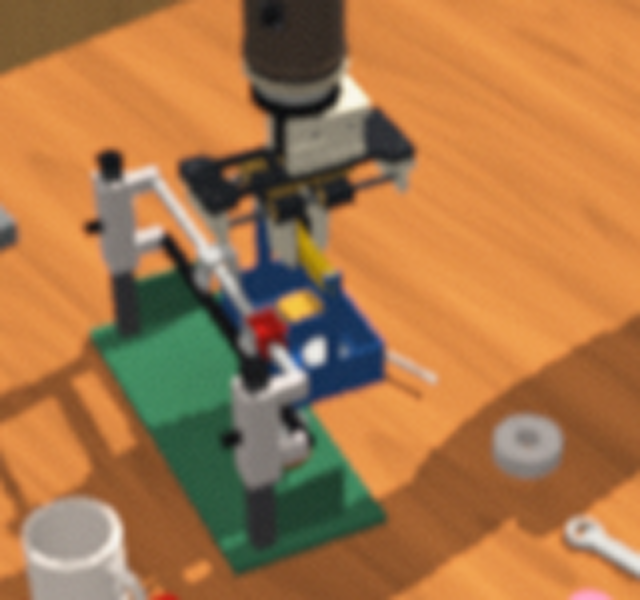

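Both hooks are on the bar (-y hook at (205,262), the +y one entering under the red keeper at (265,330)) and the contents are in the tray. Next I'll feel for the collar.

Request:
jog_arm --rows '[[[0.02,0.1,0],[0,0,0],0],[[0.045,0.2,0],[0,0,0],0],[[0.07,0.3,0],[0,0,0],0],[[0.09,0.4,0],[0,0,0],0],[[0.09,0.4,0],[0,0,0],0]]'

```text
clock: 15.25
position: [0.4999, -0.1465, 0.2026]
ee_rot: [-2.46, -1.954, -0.0]
force: [-0.4, -3.9, 1.8]
width: 0.129
gripper_force: 45.0
```

Request:
jog_arm --rows '[[[0.01,0.04,0],[0,0,0],0],[[0.02,0.08,0],[0,0,0],0],[[0.02,0.08,0],[0,0,0],0]]'

```text
clock: 15.62
position: [0.5, -0.1459, 0.2026]
ee_rot: [-2.46, -1.954, 0.0]
force: [-0.8, -3.5, 1.2]
width: 0.124
gripper_force: 45.0
```

```bash
python3 st.py
```

```text
t 15.625 tcp [ 0.5    -0.1459  0.2026] rack mouth x,y mm [-5.32 32.39] mouthz 0.1799 yaw -13.1 pitchUp -0.0
F rack [-0.   -3.59  1.21] T rack [-0.884 -0.271 -0.208] w 0.124 g 45.0
```

Request:
jog_arm --rows '[[[0.01,0.04,0],[0,0,0],0],[[0.02,0.08,0],[0,0,0],0],[[0.02,0.08,0],[0,0,0],0]]'

```text
clock: 16.0
position: [0.5002, -0.145, 0.2026]
ee_rot: [-2.46, -1.954, -0.0]
force: [-0.5, -4.2, 1.3]
width: 0.127
gripper_force: 45.0
```

Request:
jog_arm --rows '[[[0.01,0.04,0],[0,0,0],0],[[0.02,0.08,0],[0,0,0],0],[[0.02,0.08,0],[0,0,0],0]]'

```text
clock: 16.38
position: [0.5003, -0.1445, 0.2026]
ee_rot: [2.46, 1.953, -0.0]
force: [-0.9, -4.5, 1.4]
width: 0.129
gripper_force: 45.0
```

```bash
python3 st.py
```

```text
t 16.375 tcp [ 0.5003 -0.1445  0.2026] rack mouth x,y mm [-5.33 33.83] mouthz 0.1799 yaw -13.11 pitchUp -0.0
F rack [ 0.09 -4.57  1.38] T rack [-1.118 -0.188 -0.274] w 0.129 g 45.0
```

Request:
jog_arm --rows '[[[0.01,0.04,0],[0,0,0],0],[[0.02,0.08,0],[0,0,0],0],[[0.02,0.08,0],[0,0,0],0]]'

```text
clock: 16.75
position: [0.5004, -0.1444, 0.2026]
ee_rot: [2.461, 1.952, -0.001]
force: [-2.2, -7.4, -0.0]
width: 0.128
gripper_force: 45.0
```

```bash
python3 - <<'E'
from st import *
st(); d=a=grab('scene'); st()
v,u=np.mgrid[0:384,0:512]; p=pts(d,np.c_[u.ravel(),v.ravel()]); x=(p[:,:2]-O)@X; y=(p[:,:2]-O)@Y; h=cv2.cvtColor(d['img'],cv2.COLOR_RGB2HSV).reshape(-1,3)
for nm,s in(('yellow',(h[:,0]>21)&(h[:,0]<35)&(h[:,1]>150)&(h[:,2]>100)&(p[:,2]>.19)&(p[:,2]<.25)&(abs(x+.055)<.03)&(y<.12)&(y>-.06)),
 ('rim',(h[:,0]>103)&(h[:,0]<127)&(h[:,1]>110)&(p[:,2]>.13)&(p[:,2]<.15)&(x<-.01)&(x>-.12)&(y<.12)&(y>-.06))):
    q=np.c_[x,y,p[:,2]][s]; A=np.c_[q[:,:2],np.ones(len(q))]
    print(nm,len(q),np.percentile(q,[3,50,97],axis=0).round(4),np.degrees(np.linalg.lstsq(A,q[:,2],rcond=None)[0][:2]).round(2))
im=a['img'][110:180,180:280][...,::-1]
cv2.imwrite('pics/g.png',cv2.resize(im,None,fx=7,fy=7,interpolation=cv2.INTER_CUBIC))
E
```

```text
t 16.75 tcp [ 0.5004 -0.1444  0.2026] rack mouth x,y mm [-5.33 33.91] mouthz 0.1799 yaw -13.15 pitchUp 0.0
F rack [-0.49 -7.67 -0.04] T rack [-1.654 -0.232 -0.257] w 0.128 g 45.0
t 16.8 tcp [ 0.5003 -0.1444  0.2026] rack mouth x,y mm [-5.33 33.93] mouthz 0.1799 yaw -13.14 pitchUp 0.0
F rack [-1.13 -7.69  0.35] T rack [-1.638 -0.187 -0.182] w 0.128 g 45.0
yellow 57 [[-0.0629  0.0441  0.2132]
 [-0.053   0.0683  0.2265]
 [-0.0496  0.1023  0.234 ]] [ 0.74 -2.59]
rim 65 [[-0.1047 -0.0371  0.1303]
 [-0.063   0.1097  0.1357]
 [-0.0369  0.1149  0.1474]] [ 3.67 -0.04]
```

View pics/g.png

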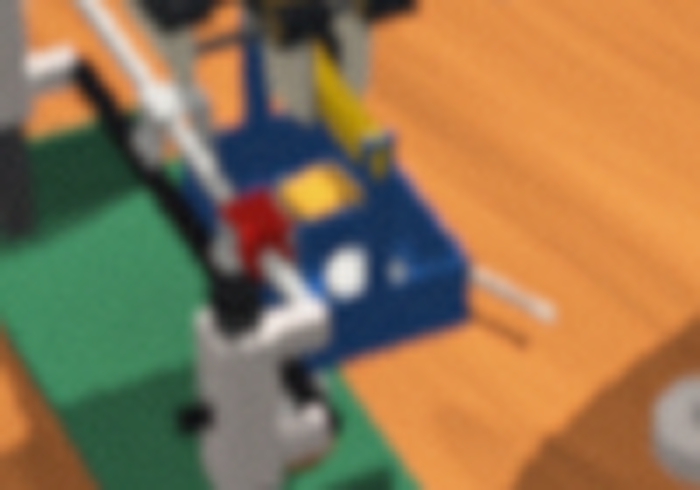

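The close crop shows the +y hook at the red collar (255,225), and the force jump confirms contact. Now I'll ease off the push and tilt about the bar in small steps until the back face meets the rest bar.

Request:
jog_arm --rows '[[[-0.01,-0.03,0],[0,0,0],0],[[-0.025,-0.04,-0.025],[-0.06,-0.26,0],0],[[-0.035,-0.035,-0.05],[-0.12,-0.52,0],0],[[-0.045,-0.03,-0.075],[-0.18,-0.78,0],0],[[-0.045,-0.03,-0.075],[-0.18,-0.78,0],0]]'

```text
clock: 17.42
position: [0.5001, -0.1443, 0.2019]
ee_rot: [2.452, 1.946, 0.013]
force: [-1.0, -5.8, 0.3]
width: 0.13
gripper_force: 45.0
```

```bash
python3 st.py
```

```text
t 17.425 tcp [ 0.5001 -0.1443  0.2019] rack mouth x,y mm [-5.55 33.93] mouthz 0.1792 yaw -13.13 pitchUp 0.83
F rack [ 0.34 -5.88  0.32] T rack [-1.351 -0.349 -0.282] w 0.13 g 45.0
```

Request:
jog_arm --rows '[[[-0.015,-0.01,-0.025],[-0.06,-0.26,0],0],[[-0.025,-0.015,-0.05],[-0.12,-0.52,0],0],[[-0.035,-0.02,-0.075],[-0.18,-0.78,0],0],[[-0.035,-0.02,-0.075],[-0.18,-0.78,0],0]]'

```text
clock: 17.92
position: [0.4999, -0.1443, 0.2012]
ee_rot: [2.443, 1.939, 0.027]
force: [-0.6, -4.3, -0.0]
width: 0.128
gripper_force: 45.0
```

```bash
python3 st.py
```

```text
t 17.925 tcp [ 0.4999 -0.1443  0.2012] rack mouth x,y mm [-5.74 33.92] mouthz 0.1785 yaw -13.12 pitchUp 1.63
F rack [ 0.4  -4.33 -0.03] T rack [-1.221 -0.356 -0.314] w 0.128 g 45.0
```

Request:
jog_arm --rows '[[[-0.01,-0.01,-0.025],[-0.06,-0.26,0],0],[[-0.02,-0.015,-0.05],[-0.12,-0.52,0],0],[[-0.02,-0.015,-0.05],[-0.12,-0.52,0],0]]'

```text
clock: 18.3
position: [0.4996, -0.1444, 0.2007]
ee_rot: [2.437, 1.935, 0.036]
force: [-1.4, -5.5, 1.6]
width: 0.124
gripper_force: 45.0
```

```bash
python3 st.py
```

```text
t 18.3 tcp [ 0.4996 -0.1444  0.2007] rack mouth x,y mm [-6.03 33.74] mouthz 0.178 yaw -13.1 pitchUp 2.16
F rack [-0.13 -5.72  1.63] T rack [-1.277 -0.021 -0.225] w 0.124 g 45.0
```

Request:
jog_arm --rows '[[[-0.01,-0.01,-0.015],[-0.05,-0.2,0],0],[[-0.02,-0.015,-0.035],[-0.09,-0.4,0],0],[[-0.02,-0.015,-0.035],[-0.09,-0.4,0],0]]'

```text
clock: 18.68
position: [0.4994, -0.1445, 0.2005]
ee_rot: [2.433, 1.932, 0.043]
force: [-0.3, -5.0, 4.0]
width: 0.126
gripper_force: 45.0
```

```bash
python3 st.py
```

```text
t 18.675 tcp [ 0.4994 -0.1445  0.2005] rack mouth x,y mm [-6.22 33.57] mouthz 0.1778 yaw -13.1 pitchUp 2.56
F rack [ 0.83 -4.94  3.98] T rack [-1.225  0.181 -0.137] w 0.126 g 45.0
```

Request:
jog_arm --rows '[[[0,-0.01,0.01],[0,0,0],0],[[0,-0.01,0.02],[0,0,0],0],[[0,-0.01,0.02],[0,0,0],0]]' --newtons 20

```text
clock: 19.05
position: [0.4993, -0.1445, 0.2005]
ee_rot: [2.433, 1.932, 0.043]
force: [-0.2, -5.1, 0.8]
width: 0.128
gripper_force: 20.0
```

Request:
jog_arm --rows '[[[0,0,0],[0,0,0],0],[[0,0,0],[0,0,0],0],[[0,0,0],[0,0,0],0]]' --newtons 8

```text
clock: 19.42
position: [0.4994, -0.1445, 0.2005]
ee_rot: [2.433, 1.932, 0.043]
force: [-1.2, -4.6, 1.3]
width: 0.133
gripper_force: 8.0
```

Request:
jog_arm --rows '[[[0,0,0],[0,0,0],0],[[0,0,0],[0,0,0],0],[[0,0,0],[0,0,0],0],[[0,0,0],[0,0,0],0]]' --newtons 3

```text
clock: 19.92
position: [0.4994, -0.1442, 0.2004]
ee_rot: [2.433, 1.932, 0.043]
force: [-0.5, -3.9, -0.3]
width: 0.134
gripper_force: 3.0
```

```bash
python3 st.py
```

```text
t 19.925 tcp [ 0.4994 -0.1442  0.2004] rack mouth x,y mm [-6.27 33.84] mouthz 0.1777 yaw -13.09 pitchUp 2.54
F rack [ 0.39 -3.89 -0.29] T rack [-0.876  0.027 -0.011] w 0.134 g 3.0
```

Request:
jog_arm --rows '[[[0,0,0],[0,0,0],0.14],[[0,0,0],[0,0,0],0.15],[[0,0,0],[0,0,0],0.17],[[0,0,0],[0,0,0],0.2],[[0,0,0],[0,0,0],0.25],[[0,0,0],[0,0,0],0.3],[[0,0,0],[0,0,0],0.35],[[0,0,0],[0,0,0],0.35]]'

```text
clock: 20.92
position: [0.4994, -0.1444, 0.2005]
ee_rot: [2.433, 1.932, 0.043]
force: [0.8, 0.6, -0.2]
width: 0.348
gripper_force: 0.0
```

```bash
python3 st.py
```

```text
t 20.925 tcp [ 0.4994 -0.1444  0.2005] rack mouth x,y mm [-6.23 33.69] mouthz 0.1778 yaw -13.1 pitchUp 2.55
F rack [ 0.65  0.77 -0.15] T rack [-0.103  0.102 -0.054] w 0.348 g 0.0
```

Request:
jog_arm --rows '[[[-0.04,0.01,1],[0,0,0],0.35],[[-0.1,0.02,2.5],[0,0,0],0.35],[[-0.2,0.05,5],[0,0,0],0.35],[[-0.35,0.08,8],[0,0,0],0.35],[[-2,2,11],[0,0,0],0.35],[[-5,7,13],[0,0,0],0.35],[[-7,12,14],[0,0,0],0.35],[[-9,17,14],[0,0,0],0.35]]'

```text
clock: 21.92
position: [0.4092, 0.0268, 0.3427]
ee_rot: [2.433, 1.93, 0.049]
force: [0.8, 1.4, -0.5]
width: 0.352
gripper_force: 0.0
```

Request:
jog_arm --rows '[[[-2,5,0],[0,0,0],0.35],[[-3,10,0],[0,0,0],0.35],[[-4,15,0],[0,0,0],0.35],[[-4,15,0],[0,0,0],0.35]]'

```text
clock: 22.42
position: [0.3686, 0.1789, 0.3414]
ee_rot: [2.427, 1.939, 0.045]
force: [0.8, -1.9, -0.0]
width: 0.352
gripper_force: 0.0
```

```bash
python3 - <<'E'
from st import *
st(); a=grab('scene');b=grab('top')
im=np.hstack([cv2.resize(a['img'][90:210,150:280],None,fx=3,fy=3,interpolation=2),cv2.resize(b['img'][140:260,290:420],None,fx=3,fy=3,interpolation=2)])[...,::-1]
cv2.imwrite('pics/z.png',im)
for n,d in(('top',b),('scene',a)):
    v,u=np.mgrid[0:384,0:512]; p=pts(d,np.c_[u.ravel(),v.ravel()]); x=(p[:,:2]-O)@X; y=(p[:,:2]-O)@Y; h=cv2.cvtColor(d['img'],cv2.COLOR_RGB2HSV).reshape(-1,3)
    for nm,s in(('yellow',(h[:,0]>21)&(h[:,0]<35)&(h[:,1]>150)&(h[:,2]>100)&(p[:,2]>.19)&(p[:,2]<.25)&(abs(x+.055)<.03)&(y<.12)&(y>-.06)),
     ('hook+',(h[:,1]<70)&(p[:,2]>.18)&(p[:,2]<.195)&(abs(x)<.03)&(abs(y-.083)<.03)),('hook-',(h[:,1]<70)&(p[:,2]>.187)&(p[:,2]<.2)&(abs(x)<.03)&(abs(y+.017)<.03))):
        q=np.c_[x,y,p[:,2]][s]; print(n,nm,len(q),np.percentile(q,[3,50,97],axis=0).round(4).tolist() if len(q) else '')
E
```

```text
t 22.425 tcp [0.3686 0.1789 0.3414] rack mouth x,y mm [-206.95  318.87] mouthz 0.3187 yaw -12.77 pitchUp 2.59
F rack [ 1.18 -1.64 -0.01] T rack [-0.138  0.046  0.039] w 0.352 g 0.0
top yellow 399 [[-0.0677, -0.0345, 0.2203], [-0.0625, 0.0301, 0.2283], [-0.0563, 0.0977, 0.2308]]
top hook+ 112 [[-0.0209, 0.0557, 0.1814], [-0.0075, 0.0743, 0.1875], [0.0058, 0.1113, 0.191]]
top hook- 145 [[-0.0206, -0.0284, 0.1871], [-0.0057, -0.0169, 0.1891], [0.0077, -0.0052, 0.1918]]
scene yellow 137 [[-0.0634, -0.0316, 0.2106], [-0.0553, 0.0361, 0.2245], [-0.0509, 0.0948, 0.2288]]
scene hook+ 7 [[-0.0004, 0.0535, 0.1802], [0.0038, 0.0563, 0.1814], [0.008, 0.1016, 0.1862]]
scene hook- 13 [[-0.0109, -0.0228, 0.1876], [0.0014, -0.0101, 0.1892], [0.0115, 0.0029, 0.1933]]
```

View pics/z.png

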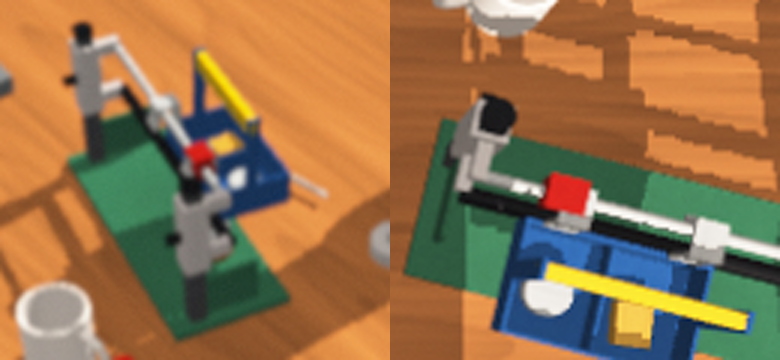

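The tray hangs level on both hooks. The -y hook's centre is at y = -17 mm, which puts the +y hook's side at 95 mm, on the collar face under the red tab. Both parts are in the tray and the robot is clear.

```bash
python3 -c "
from cell import arm
print(arm.sign_off())"
```

```text
the job is handed in; nothing more can be done
None
```

The tray is hooked on the steel bar and slid under the keeper up to the collar, leaning on the rest bar with both parts inside; the gripper let go gently, no force reading neared 25 N, and I handed the job in at about 22 s.

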